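Dispense a sauce pot for the lunch tray

TASK

One of the two cardboard lunch trays still lacks its sauce pot. Push the sprung slide of the pot dispenser right in to its stop, firmly but without ramming it, so that one pot comes out, let the slide spring all the way back, then stand that pot upright in the empty pocket of the tray beside the sandwich. Dispense only one pot, leave the tray where it is and leave everything else undisturbed.

Things in the scene. Friction and masses are not known exactly. Their poses are not given: they have to be found in the camera images.
- dispenser: Bench dispenser of slippery polished steel, fixed, base 340 x 90 x 20 mm. Origin: on the table under its magazine's axis; +x: the way the slide is pushed and the pot comes out; z up. Pots stand on a channel floor 20 mm above the table between 10 mm high guides 65 mm apart. At the -x end, the slide with a black paddle; above the paddle's path a steel ledge.
- ledge (a point): Middle of the lower outer edge of the ledge (110 mm wide, 18 mm high, holding spoons) that sticks out from the magazine over the paddle's path: at dispenser x = -90 mm, 165 mm above the table. At full stroke the paddle's face is at x = -58 mm, under the ledge, so the tool must lean back 30 to 45 degrees, fingertips leading, to follow it.
- ejector (a joint): Travel of the sprung slide in m: 0 = out (rest), 0.118 = fully in, hard stop (never press it with over 70 N). Spring 3.6 N at rest, 8.9 N fully in, plus up to 4 N friction of the pots; it returns by itself when let go. Pushing it in moves the bottom pot 106 mm along the channel; when it is back the next pot drops 50 mm.
- push_face (a point): Centre of the outer face of the slide's black upright paddle (84 mm wide, from 23 to 93 mm above the table); this point is 55 mm above the table and moves with the slide; at rest it is at x = -176 mm of the dispenser. Push it along the dispenser's +x.
- outlet (a point): Point on the channel floor, 20 mm above the table and 106 mm along the dispenser's +x from the magazine axis, where the pushed-out pot comes to stand (within some 5 mm; read the pot itself). An end lip 10 mm high stands 52 mm farther on.
- magazine (a point): Point on the channel floor on the magazine's axis. The magazine is two upright cheeks and four 8 mm rods, up to 205 mm above the table and within 40 mm of the axis, round a stack of three pots.
- pot_bottom: The pot to deliver: at the start the lowest of the three in the magazine. White plastic pot with a grey metal lid, round, 60 mm in diameter, 52 mm high, about 80 g. Origin: centre of its underside, z up. The three are alike.
- pot_middle: Second pot in the stack, same kind and origin; must stay in the magazine.
- pot_top: Top pot of the stack, same kind and origin; must stay in the magazine.
- tray: Loose open cardboard lunch tray, 130 x 190 mm (x, y), walls 32 mm high and 4 mm thick, about 0.6 kg, with a sandwich in its -y part and an empty pocket in its +y part. Origin: centre of its underside, z up.
- pocket (a point): Centre of the floor of the empty pocket, 4 mm above the table; the pocket is 122 mm long (tray x) and 76 mm wide (tray y), open above.
- full_tray: The other lunch tray, same make, whose pocket already holds a pot. Leave alone.
- full_pot: The pot in the other tray, same kind as the others. Leave alone.
- tub: Butter tub, white with a yellow lid, 76 x 106 x 65 mm. Bystander; origin under its centre.
- spatula: Spatula 260 mm long lying on the table. Bystander.
- jar: Amber jar, 72 mm in diameter, 110 mm high. Bystander; origin under its centre.
- mug: White mug, 80 mm in diameter, 90 mm high. Bystander; origin under its centre.
- bowl: Steel bowl, 140 mm in diameter, 50 mm high. Bystander; origin under its centre.
There are look-alikes about, which are no part of the job. Leave any black or red look-alike of the pot_top alone.

How it is judged:
By the outcome, as a careful person would: the job done as asked, in the order asked, and still so for the second after the job is handed in, with the robot touching nothing.
It also fails if it takes over 51 s, if anything falls off the work surface, if the arm or the gripper's body presses on something with over 40 N, if the wrist force passes 120 N, or if a joint passes its speed limit or range.

ROBOT

A 6-joint arm with a two-finger parallel gripper is mounted at the origin on the work surface. World frame = base frame: x ahead of the robot, y to its left, z up, the work surface at z = 0. Lengths are in m, angles in rad, forces in N, time in s.
With the tool pointing down it reaches from about 0.3 to 0.75 m from the base axis. Payload 8.5 kg.
Tool frame: the origin (TCP) lies where the fingers leave the gripper's body, on its centre line; the fingertips stand 73 mm ahead of it and the grasp point (between the pads) lies 54 mm ahead of it (env.nose_length is the distance from the TCP to the fingertips, in m); z points along the fingers, y is the line along which they close (so a half turn about z gives the same grasp; the last joint's range is limited). The gripper opens to 85 mm and grips with 20 to 120 N. Pads are 22 mm wide; open, the fingers measure 114 mm over their backs; the gripper's body (76 mm by 85 mm) begins 54 mm behind the grasp point. The pads swing forward as they close: fully open they stand 13 mm farther back than shut.
Start: joints at [-1.316, 0.381, 1.297, -0, 1.464, -0.215], TCP at [0.249, -0.49, 0.304] pointing down, gripper open.
Joint ranges: [-3.11, 3.11], [-0.89, 2.33], [0.22, 2.48], [-1.42, 4.56], [0.17, 2.85], [-2.88, 2.88]. Speed limits (rad/s): [2.39, 2.39, 3.14, 3.14, 3.14, 3.14].

INTERFACE

Orientations are given as a 3x3 rotation matrix whose columns are the frame's x, y, z axes.
In Python, from station import env gives the robot as it stands.
- The arm moves only by the shell command python3 -m pendant 'ROWS' [OPENING] [FORCE]. ROWS is JSON, a list that holds one entry, the list of rows, each a list of 6 numbers: the shift along the tool's x, y, z in units of 0.025 m (1.0 is 0.025 m), then the turn, a rotation vector about the tool's x, y, z in units of 360 degrees (1.0 is 360 degrees). In form: [[[tx, ty, tz, ax, ay, az], ...]]. A call has 1 to 12 rows; each row shifts and turns the commanded pose from where the row before left it, along the tool's axes as they then stand; what a row does not reach is not made up. A row lasts 1/12 s, in which the tool goes at most 41.7 mm and 7.16 degrees, less where a joint would pass 70% of its speed; a pose out of reach is approached as far as the arm can. A call with a number of a shift or a turn outside -1 to 1 is refused whole. A call with a gripper value outside its range is refused whole. OPENING is the opening, from -1 (shut) to 1 (fully open), set as the call begins (- or left out, the last holds). The fingers move at their own pace and stop on an object; FORCE is the grip in N (left out, the last holds). Time passes only in rows, so rows that do not move let the fingers close. It gives the time, the measured TCP pose, the force, the opening and the grip force at its end, in the units of the state.
- env.state(): the state, without advancing time (a new reading comes with each control period).
- env.capture(name): name is "scene" or "top"; returns a dict with "pixels" (480x640x3 uint8, red, green, blue), "camera_matrix" (3x3 intrinsics, pixels), "camera_from_world" (4x4, takes a point from world to camera coordinates). Camera axes: x right, y up, looking along -z (the intrinsics and any distortion apply to the point x, -y, -z); pixel columns grow to the right and rows downward; lengths in m; the calibration is good to about 2 mm. A picture is of the moment at which its call begins. There is no depth.
- env.job_done(): hands the job in; it is judged then, once.
The state is a dict: "time": time; "joint_pos": joint angles; "joint_vel": joint speeds; "effort": joint torques, N m; "tool_pos": TCP position; "ee_rot": TCP orientation; "contact_force": force on the tool from outside, world axes, zero at the start; "wrist_torque": the same for the moment, N m; "width": opening from 0.0 (shut) to 1.0 (fully open); "finger_force": force on a finger pad.
Only numpy, scipy, OpenCV 4.12 (cv2) and the standard library are available. Lean on these libraries where they do the work, as an engineer would, in place of code of your own. Each camera call takes 0.05 s, during which the arm holds its last target. There are 200 camera calls.

## Working session

There is one attempt and no reset: what is moved stays moved. The work goes in short steps, Python scripts to look and compute and a shell command to move; the robot and the scene stay as the last step left them, time stands still between calls to the robot, and variables do not carry over. Pictures are saved under pics/ and viewed, at most 10 in all, crops included, and the job is handed in when it is done.

```bash
mkdir -p pics; ls; cat > h.py <<'E'
import numpy as np, cv2
from station import env
def cap(n,save=None):
    c=env.capture(n)
    if save: cv2.imwrite('pics/'+save,c['pixels'][:,:,::-1])
    return c
def ray(c,u,v):
    K=np.array(c['camera_matrix']);T=np.array(c['camera_from_world'])
    d=np.linalg.inv(K)@[u,v,1]; d=np.array([d[0],-d[1],-d[2]])
    R=T[:3,:3]; return -R.T@T[:3,3], R.T@d
def onz(c,u,v,z):
    o,d=ray(c,u,v); return o+d*(z-o[2])/d[2]
def proj(c,p):
    K=np.array(c['camera_matrix']);T=np.array(c['camera_from_world'])
    q=T[:3,:3]@np.array(p)+T[:3,3]; q=K@[q[0],-q[1],-q[2]]; return q[:2]/q[2]
E
python3 - <<'E'
from h import *
for n in('scene','top'):
    c=cap(n,n+'0.png'); print(n,ray(c,320,240)); print({k:v for k,v in c.items() if k!='pixels'})
print(env.state())
E
```

```text
pics
scene (array([ 1.13991097, -0.40575739,  0.76864232]), array([-0.65136627,  0.44428401, -0.61533123]))
{'camera_matrix': array([[487.91014185,   0.        , 326.03231103],
       [  0.        , 487.91014185, 245.89491827],
       [  0.        ,   0.        ,   1.        ]]), 'camera_from_world': array([[ 0.5847218 ,  0.81112618, -0.01321905, -0.32724963],
       [-0.50094758,  0.37384245,  0.78057245,  0.12274396],
       [ 0.63808459, -0.44979567,  0.62492552, -1.39021174],
       [ 0.        ,  0.        ,  0.        ,  1.        ]])}
top (array([0.44017782, 0.03317961, 1.20706636]), array([ 0.0716561 ,  0.01558678, -0.99731975]))
{'camera_matrix': array([[488.11168834,   0.        , 321.65441816],
       [  0.        , 488.11168834, 241.74239033],
       [  0.        ,   0.        ,   1.        ]]), 'camera_from_world': array([[ 0.00909011, -0.99989168, -0.01157533,  0.04314695],
       [ 0.99763533,  0.00827974,  0.06822893, -0.52176851],
       [-0.0681257 , -0.01216817,  0.99760254, -1.1737813 ],
       [ 0.        ,  0.        ,  0.        ,  1.        ]])}
{'time': 0.1, 'joint_pos': array([-1.31628324e+00,  3.81164983e-01,  1.29813481e+00,  1.41137082e-05,
        1.46358333e+00, -2.15308986e-01]), 'joint_vel': array([ 2.15277888e-03, -1.21360435e-03, -2.22802336e-03, -4.44220113e-04,
       -4.27951949e-04,  1.61176055e-05]), 'effort': array([ 4.04175458e-03, -4.49217331e+01, -2.31656474e+01, -9.09432879e-05,
        3.64495005e-03, -1.62019145e-06]), 'tool_pos': array([ 0.24895709, -0.49025905,  0.30337084]), 'ee_rot': array([[ 8.91649586e-01,  4.52726098e-01, -3.11325379e-04],
       [ 4.52726112e-01, -8.91648753e-01,  1.25242775e-03],
       [ 2.89413841e-04, -1.25767181e-03, -9.99999167e-01]]), 'contact_force': array([-0.07116961, -0.81140926, -0.28016962]), 'wrist_torque': array([-0.05180122,  0.01493701, -0.01924656]), 'finger_force': 0.0, 'width': 0.9995298792133481}
```

View pics/scene0.png

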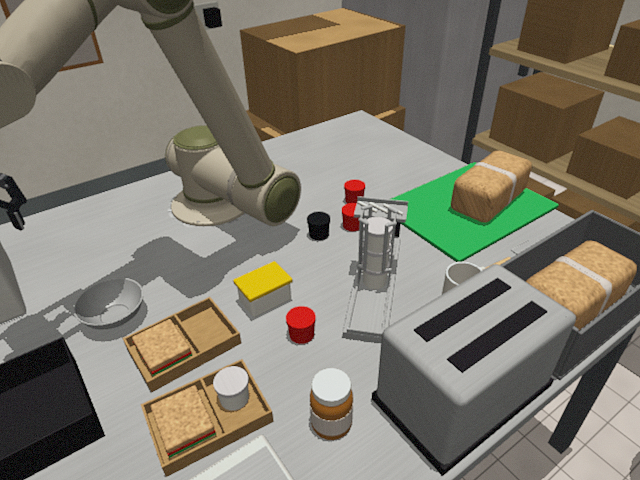

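View pics/top0.png

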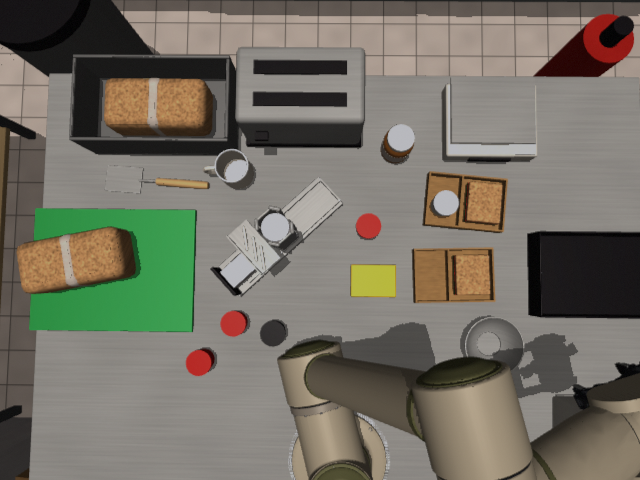

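The empty tray is at top px (455,275) with its pocket on the left at about (432,275). The dispenser runs from its paddle at (225,280) to its outlet end at (335,195). The look-alikes are near the paddle. I'll zoom in on the dispenser.

```bash
python3 - <<'E'
from h import *
c=cap('top'); p=c['pixels']
cv2.imwrite('pics/z1.png',cv2.resize(p[170:310,200:350,::-1],None,fx=4,fy=4,interpolation=cv2.INTER_CUBIC))
cv2.imwrite('pics/z2.png',cv2.resize(p[235:315,340:510,::-1],None,fx=4,fy=4,interpolation=cv2.INTER_CUBIC))
E
```

```text
(no output)
```

View pics/z1.png

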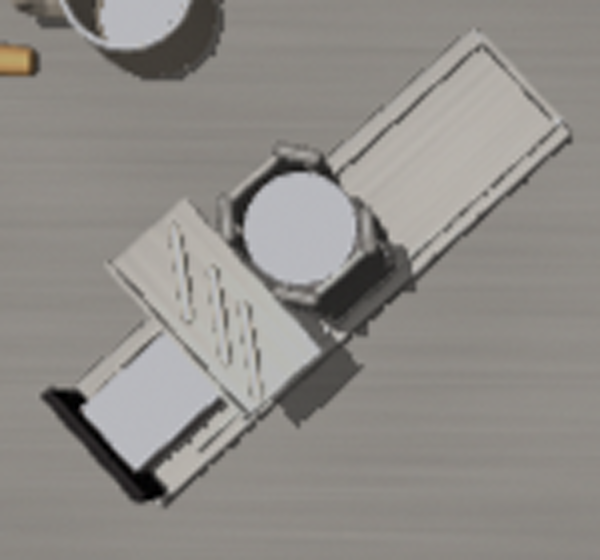

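View pics/z2.png

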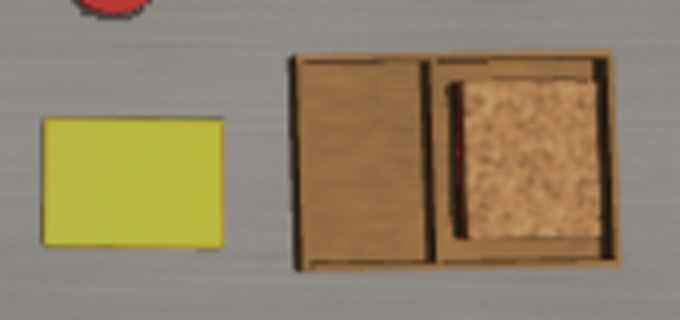

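```bash
cat >> h.py <<'E'
def z1(u,v): return (u+.5)/4-.5+200,(v+.5)/4-.5+170
def z2(u,v): return (u+.5)/4-.5+340,(v+.5)/4-.5+235
E
python3 - <<'E'
from h import *
c=cap('top'); s=cap('scene')
f=lambda z,u,v,h:onz(c,*z(u,v),h)[:2]
lid=f(z1,301,228,.176); print('mag',lid)
e1=f(z1,478,30,.03);e2=f(z1,570,130,.03);e=(e1+e2)/2;print('end',e1,e2,e,'w',np.linalg.norm(e1-e2))
l1=f(z1,108,263,.183);l2=f(z1,252,413,.183);l=(l1+l2)/2;print('ledge',l,np.linalg.norm(l1-l2),np.linalg.norm(l-lid))
p1=f(z1,42,393,.093);p2=f(z1,138,498,.093);p=(p1+p2)/2;print('paddle',p,np.linalg.norm(p1-p2),np.linalg.norm(p-lid))
for a,b in((lid,e),(l,lid),(p,lid),(p,e)): print(np.degrees(np.arctan2(*(b-a)[::-1])),np.linalg.norm(b-a))
for a,b in((e2,e1),(l2,l1),(p2,p1)): print(np.degrees(np.arctan2(*(b-a)[::-1]))-90)
T=[f(z2,*q,.032) for q in((292,56),(612,52),(620,265),(298,269))]
print('tray',T,np.mean(T,0)); 
for i in range(4): d=T[(i+1)%4]-T[i]; print(np.linalg.norm(d),np.degrees(np.arctan2(d[1],d[0])))
tub=[f(z2,*q,.065) for q in((42,118),(222,118),(222,247),(42,247))];print('tub',np.mean(tub,0),tub)
def blob(m):
    n,L,st,ce=cv2.connectedComponentsWithStats(m.astype(np.uint8));return [(ce[i].round(1),st[i][4]) for i in range(1,n) if st[i][4]>100]
P=c['pixels'].astype(int);r,g,b=P[...,0],P[...,1],P[...,2]
for q,a in blob((r>150)&(g<90)&(b<90)): print('red',q,a,onz(c,*q,.052)[:2])
print('black',onz(c,273,333,.052)[:2], 'mug',onz(c,232,167,.09)[:2],'jar',onz(c,400,138,.11)[:2],'bowl',onz(c,492,345,.05)[:2])
E
```

```text
mag [0.54195149 0.14542516]
end [0.67850353 0.05514384] [ 0.61744584 -0.0013225 ] [0.64797469 0.02691067] w 0.0831654389155822
ledge [0.48278201 0.20756981] 0.11008798289215668 0.08580782959733986
paddle [0.42469369 0.27301984] 0.08163180940227516 0.17329106557732624
-48.184148111894295 0.15901761997519143
-46.40487075648549 0.08580782959733986
-47.41740914973362 0.17329106557732624
-47.78431175774243 0.3323012605277902
-47.23725830661281
-45.30543787275289
-46.45003926391217
tray [array([ 0.50564369, -0.17148772]), array([ 0.509671  , -0.36320168]), array([ 0.38257198, -0.3660794 ]), array([ 0.37834147, -0.17460354])] [ 0.44405703 -0.26884309]
0.19175625853393272 -88.79657294410231
0.12713159745212962 -178.7029543836101
0.19152259316402823 91.26569870954778
0.12734034853025045 1.4020792775170374
tub [ 0.42931004 -0.07244468] [array([ 0.46630449, -0.01988975]), array([ 0.4672314 , -0.12485148]), array([ 0.39235324, -0.12476446]), array([ 0.39135104, -0.02027301])]
red [599.3  23.4] 300 [ 1.05653381 -0.62270779]
red [368.2 225.3] 482 [ 0.5591132  -0.06292181]
red [232.5 323.4] 499 [0.32496754 0.25505518]
red [197.9 362.6] 510 [0.23327666 0.33420682]
black [0.30363663 0.15940795] mug [0.68878253 0.25669084] jar [ 0.75385196 -0.13006414] bowl [ 0.2810398  -0.35232995]
```

```bash
cat >> h.py <<'E'
from scipy.spatial.transform import Rotation as Ro
yaw=np.radians(-47.2); U=np.array([np.cos(yaw),np.sin(yaw),0]); N=np.array([-U[1],U[0],0]); O=np.array([.543,.144,0]); Z=np.array([0,0,1.])
def D(x,y,z): return O+x*U+y*N+z*Z
def att(y,z): y=y/np.linalg.norm(y); return np.c_[np.cross(y,z),y,z]
def tr(R,d): return (R.T@np.asarray(d)/.025).round(3)
def rot(R,R2): return (Ro.from_matrix(R.T@R2).as_rotvec()/(2*np.pi)).round(4)
L=np.radians(42); RD=att(N,-Z); RL=att(N,np.sin(L)*U-np.cos(L)*Z)
def tip(p,R): return np.asarray(p)-env.nose_length*R[:,2]
E
python3 - <<'E'
from h import *
s=env.state(); R=s['ee_rot']; p=s['tool_pos']; print(env.nose_length)
W1=np.array([.42,-.10,.36]); W2=D(-.28,0,.30); W3=tip(D(-.206,0,.05),RL)
print('A',tr(R,W1-p)); print('yaw',rot(R,RD)); print('B',tr(RD,W2-W1),W2); print('lean',rot(RD,RL)); print('C',tr(RL,W3-W2),W3)
E
```

```text
0.0726
A [ 13.169 -10.826  -2.245]
yaw [-1.000e-04 -1.000e-04 -2.941e-01]
B [15.018 10.241  2.4  ] [0.35275643 0.34944436 0.3       ]
lean [ 0.     -0.1167 -0.    ]
C [ 4.492 -0.     6.508] [0.37002859 0.33079213 0.10395231]
```

```bash
python3 -m pendant '[[[0.66,-0.54,-0.11,0,0,0],[0.66,-0.54,-0.11,0,0,0],[0.66,-0.54,-0.11,0,0,0],[0.66,-0.54,-0.11,0,0,0],[0.66,-0.54,-0.11,0,0,0],[0.66,-0.54,-0.11,0,0,0],[0.66,-0.54,-0.11,0,0,0],[0.66,-0.54,-0.11,0,0,0],[0.66,-0.54,-0.11,0,0,0],[0.66,-0.54,-0.11,0,0,0]]]' -1 40
python3 -m pendant '[[[0.66,-0.54,-0.11,0,0,0],[0.66,-0.54,-0.11,0,0,0],[0.66,-0.54,-0.11,0,0,0],[0.66,-0.54,-0.11,0,0,0],[0.66,-0.54,-0.11,0,0,0],[0.66,-0.54,-0.11,0,0,0],[0.66,-0.54,-0.11,0,0,0],[0.66,-0.54,-0.11,0,0,0],[0.66,-0.54,-0.11,0,0,0],[0.66,-0.54,-0.11,0,0,0]]]'
python3 -m pendant '[[[0,0,0,0,0,-0.0184],[0,0,0,0,0,-0.0184],[0,0,0,0,0,-0.0184],[0,0,0,0,0,-0.0184],[0,0,0,0,0,-0.0184],[0,0,0,0,0,-0.0184],[0,0,0,0,0,-0.0184],[0,0,0,0,0,-0.0184]]]'
python3 -m pendant '[[[0,0,0,0,0,-0.0184],[0,0,0,0,0,-0.0184],[0,0,0,0,0,-0.0184],[0,0,0,0,0,-0.0184],[0,0,0,0,0,-0.0184],[0,0,0,0,0,-0.0184],[0,0,0,0,0,-0.0184],[0,0,0,0,0,-0.0184]]]'
python3 - <<'E'
from h import *
s=env.state(); R=s['ee_rot']; p=s['tool_pos']; print(s['joint_pos'])
W2=D(-.28,0,.30)
print('yaw',rot(R,RD),'B',tr(R,W2-p))
E
```

```text
time: 1.08
tool_pos: [0.3352, -0.2943, 0.3315]
ee_rot: [[0.892, 0.453, -0.0], [0.453, -0.892, 0.0], [-0.0, -0.0, -1.0]]
contact_force: [-0.2, -0.9, 0.7]
width: 0.0
finger_force: 0.0
time: 1.92
tool_pos: [0.4212, -0.0992, 0.3591]
ee_rot: [[0.892, 0.453, -0.0], [0.453, -0.892, -0.0], [-0.0, 0.0, -1.0]]
contact_force: [-0.9, -0.0, -1.0]
width: -0.0
finger_force: 0.0
time: 2.58
tool_pos: [0.4209, -0.1002, 0.3589]
ee_rot: [[0.17, 0.986, -0.0], [0.986, -0.17, 0.0], [0.0, -0.0, -1.0]]
contact_force: [0.0, -0.1, 1.6]
width: -0.001
finger_force: 0.0
time: 3.25
tool_pos: [0.4209, -0.1002, 0.3589]
ee_rot: [[-0.685, 0.729, -0.0], [0.729, 0.685, 0.0], [0.0, -0.0, -1.0]]
contact_force: [0.2, 0.5, -0.9]
width: -0.001
finger_force: 0.0
[-5.08768747e-01  1.31964653e-01  1.48403390e+00 -1.26594401e-05
  1.52574675e+00 -1.26327197e+00]
yaw [-0.     -0.      0.0012] B [14.973 10.333  2.357]
```

```bash
python3 -m pendant '[[[0.75,0.515,0.12,0,0,0],[0.75,0.515,0.12,0,0,0],[0.75,0.515,0.12,0,0,0],[0.75,0.515,0.12,0,0,0],[0.75,0.515,0.12,0,0,0],[0.75,0.515,0.12,0,0,0],[0.75,0.515,0.12,0,0,0],[0.75,0.515,0.12,0,0,0],[0.75,0.515,0.12,0,0,0],[0.75,0.515,0.12,0,0,0]]]' >/dev/null
python3 -m pendant '[[[0.75,0.515,0.12,0,0,0],[0.75,0.515,0.12,0,0,0],[0.75,0.515,0.12,0,0,0],[0.75,0.515,0.12,0,0,0],[0.75,0.515,0.12,0,0,0],[0.75,0.515,0.12,0,0,0],[0.75,0.515,0.12,0,0,0],[0.75,0.515,0.12,0,0,0],[0.75,0.515,0.12,0,0,0],[0.75,0.515,0.12,0,0,0]]]'
python3 -m pendant '[[[0,0,0,0,-0.0167,0],[0,0,0,0,-0.0167,0],[0,0,0,0,-0.0167,0],[0,0,0,0,-0.0167,0],[0,0,0,0,-0.0167,0],[0,0,0,0,-0.0167,0],[0,0,0,0,-0.0167,0]]]'
python3 - <<'E'
from h import *
s=env.state(); R=s['ee_rot']; p=s['tool_pos']; print(s['joint_pos'])
print('rot',rot(R,RL),'C',tr(R,tip(D(-.206,0,.05),RL)-p))
cap('top','t2.png')
E
```

```text
time: 4.92
tool_pos: [0.354, 0.3509, 0.2987]
ee_rot: [[-0.681, 0.732, -0.0], [0.732, 0.681, -0.0], [-0.0, -0.0, -1.0]]
contact_force: [0.4, 0.3, 0.3]
width: 0.004
finger_force: 0.0
time: 5.5
tool_pos: [0.3542, 0.35, 0.2993]
ee_rot: [[-0.503, 0.732, 0.46], [0.541, 0.681, -0.493], [-0.674, 0.001, -0.739]]
contact_force: [0.0, -0.1, 0.2]
width: -0.001
finger_force: 0.0
[ 0.79347552  0.36952299  1.478461   -0.75307974  1.39526504  0.22167404]
rot [0.0004 0.001  0.0002] C [ 4.532 -0.071  6.441]
```

View pics/t2.png

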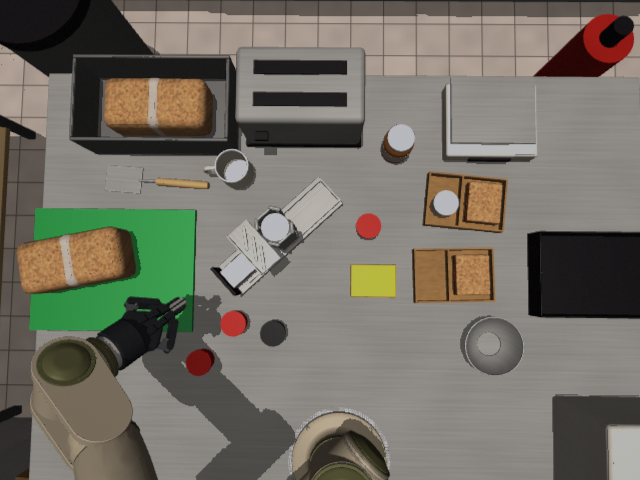

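The shut, leaning gripper, at about (170,315), points along the dispenser axis at the paddle (225,280). The way down is clear.

```bash
python3 -m pendant '[[[0.378,-0.006,0.537,0,0,0],[0.378,-0.006,0.537,0,0,0],[0.378,-0.006,0.537,0,0,0],[0.378,-0.006,0.537,0,0,0],[0.378,-0.006,0.537,0,0,0],[0.378,-0.006,0.537,0,0,0],[0.378,-0.006,0.537,0,0,0],[0.378,-0.006,0.537,0,0,0],[0.378,-0.006,0.537,0,0,0],[0.378,-0.006,0.537,0,0,0],[0.378,-0.006,0.537,0,0,0],[0.378,-0.006,0.537,0,0,0]]]'
python3 - <<'E'
from h import *
s=env.state(); R=s['ee_rot']; p=s['tool_pos']; t=p+env.nose_length*R[:,2]; d=t-O; print('tip u,n,z',d@U,d@N,d[2])
print('30mm along u:',tr(R,.03*U),'100mm',tr(R,.1*U))
E
```

```text
time: 6.55
tool_pos: [0.3694, 0.3309, 0.1026]
ee_rot: [[-0.505, 0.733, 0.455], [0.546, 0.68, -0.49], [-0.669, 0.0, -0.744]]
contact_force: [0.5, 0.5, -0.1]
width: -0.002
finger_force: 0.0
tip u,n,z -0.206546715405525 -0.00030716537333429217 0.048641598551772
30mm along u: [-0.892 -0.001  0.802] 100mm [-2.975e+00 -2.000e-03  2.674e+00]
```

```bash
python3 -m pendant '[[[-0.178,0,0.16,0,0,0],[-0.178,0,0.16,0,0,0],[-0.178,0,0.16,0,0,0],[-0.178,0,0.16,0,0,0],[-0.178,0,0.16,0,0,0],[-0.178,0,0.16,0,0,0],[-0.178,0,0.16,0,0,0],[-0.178,0,0.16,0,0,0],[-0.178,0,0.16,0,0,0],[-0.178,0,0.16,0,0,0]]]'
python3 -m pendant '[[[-0.178,0,0.16,0,0,0],[-0.178,0,0.16,0,0,0],[-0.178,0,0.16,0,0,0],[-0.178,0,0.16,0,0,0],[-0.178,0,0.16,0,0,0],[-0.178,0,0.16,0,0,0],[-0.178,0,0.16,0,0,0],[-0.178,0,0.16,0,0,0],[-0.178,0,0.16,0,0,0],[-0.178,0,0.16,0,0,0]]]'
python3 -m pendant '[[[-0.119,0,0.107,0,0,0],[-0.119,0,0.107,0,0,0],[-0.119,0,0.107,0,0,0]]]'
python3 - <<'E'
from h import *
s=env.state(); R=s['ee_rot']; p=s['tool_pos']; t=p+env.nose_length*R[:,2]; d=t-O; print('tip u,n,z',d@U,d@N,d[2],'F',s['contact_force']@U)
E
```

```text
time: 7.38
tool_pos: [0.4103, 0.2873, 0.1043]
ee_rot: [[-0.505, 0.732, 0.457], [0.544, 0.681, -0.49], [-0.67, 0.002, -0.742]]
contact_force: [-4.7, 5.6, 4.3]
width: 0.002
finger_force: 3.8
time: 8.22
tool_pos: [0.4508, 0.2436, 0.1043]
ee_rot: [[-0.505, 0.732, 0.457], [0.544, 0.681, -0.489], [-0.67, 0.002, -0.743]]
contact_force: [-7.0, 6.9, 4.2]
width: -0.004
finger_force: 4.8
time: 8.47
tool_pos: [0.4589, 0.2349, 0.1043]
ee_rot: [[-0.505, 0.732, 0.457], [0.544, 0.681, -0.489], [-0.67, 0.002, -0.743]]
contact_force: [-5.5, 7.4, 3.9]
width: -0.002
finger_force: 4.9
tip u,n,z -0.07520030584331341 0.0002306765218280174 0.05038614440874156 F -9.153066101422844
```

Next come the slow final millimetres.

```bash
python3 -m pendant '[[[-0.06,0,0.053,0,0,0],[-0.06,0,0.053,0,0,0],[-0.06,0,0.053,0,0,0],[-0.06,0,0.053,0,0,0],[-0.06,0,0.053,0,0,0],[-0.06,0,0.053,0,0,0],[-0.03,0,0.027,0,0,0]]]'
python3 -m pendant '[[[-0.03,0,0.027,0,0,0],[-0.03,0,0.027,0,0,0]]]'
python3 - <<'E'
from h import *
s=env.state(); R=s['ee_rot']; p=s['tool_pos']; t=p+env.nose_length*R[:,2]; d=t-O; print('tip u,n,z',d@U,d@N,d[2],'F',s['contact_force']@U)
E
```

```text
time: 9.05
tool_pos: [0.4665, 0.2265, 0.1043]
ee_rot: [[-0.506, 0.731, 0.457], [0.545, 0.682, -0.487], [-0.668, 0.003, -0.744]]
contact_force: [-22.9, 23.8, 13.1]
width: 0.001
finger_force: 16.6
time: 9.22
tool_pos: [0.4667, 0.2262, 0.1043]
ee_rot: [[-0.508, 0.73, 0.458], [0.546, 0.683, -0.485], [-0.667, 0.004, -0.745]]
contact_force: [-33.6, 34.9, 18.8]
width: -0.001
finger_force: 24.4
tip u,n,z -0.06375936238175638 0.00029008358073452645 0.05020033949351269 F -48.42600734888853
```

Firm contact: about 48 N with the slide stalled at its stop. I'm retracting now so the slide follows back.

```bash
python3 -m pendant '[[[0.238,0,-0.214,0,0,0],[0.238,0,-0.214,0,0,0],[0.238,0,-0.214,0,0,0],[0.238,0,-0.214,0,0,0],[0.238,0,-0.214,0,0,0],[0.238,0,-0.214,0,0,0],[0.238,0,-0.214,0,0,0],[0.238,0,-0.214,0,0,0],[0.238,0,-0.214,0,0,0],[0.238,0,-0.214,0,0,0]]]'
python3 -m pendant '[[[0.238,0,-0.214,0,0,0],[0.238,0,-0.214,0,0,0],[0.238,0,-0.214,0,0,0],[0.238,0,-0.214,0,0,0],[0.238,0,-0.214,0,0,0],[0.238,0,-0.214,0,0,0],[0.238,0,-0.214,0,0,0],[0.238,0,-0.214,0,0,0],[0.238,0,-0.214,0,0,0]]]'
python3 - <<'E'
from h import *
s=env.state(); R=s['ee_rot']; p=s['tool_pos']; t=p+env.nose_length*R[:,2]; d=t-O; print('tip u,n,z',d@U,d@N,d[2])
W2=D(-.27,0,.30); print('up',tr(R,W2-p),'unlean',rot(R,RD))
c=cap('top','t3.png');P=c['pixels'][170:310,200:350,::-1]
cv2.imwrite('pics/t3z.png',cv2.resize(P,None,fx=4,fy=4,interpolation=cv2.INTER_CUBIC))
E
```

```text
time: 10.05
tool_pos: [0.4145, 0.2827, 0.104]
ee_rot: [[-0.505, 0.732, 0.457], [0.544, 0.681, -0.49], [-0.67, 0.001, -0.742]]
contact_force: [-1.8, 3.8, 3.7]
width: 0.002
finger_force: 1.9
time: 10.8
tool_pos: [0.365, 0.3353, 0.1034]
ee_rot: [[-0.505, 0.733, 0.456], [0.544, 0.68, -0.491], [-0.67, -0.001, -0.742]]
contact_force: [0.1, 0.3, -0.5]
width: -0.002
finger_force: 0.0
tip u,n,z -0.21265710918907427 -0.000538185827858223 0.049475490971922
up [-5.015  0.019 -6.07 ] unlean [-0.      0.1169  0.0003]
```

View pics/t3z.png

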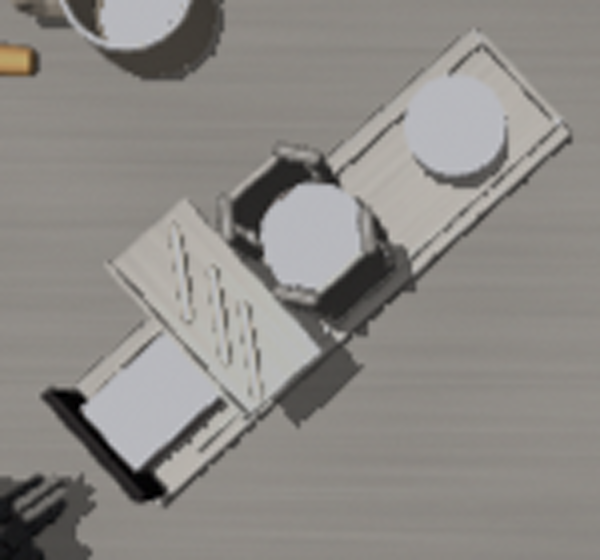

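The slide is fully back. One pot stands at the outlet (crop 455,123) and the two remaining pots have dropped in the magazine.

```bash
python3 -m pendant '[[[-0.42,0,-0.506,0,0,0],[-0.42,0,-0.506,0,0,0],[-0.42,0,-0.506,0,0,0],[-0.42,0,-0.506,0,0,0],[-0.42,0,-0.506,0,0,0],[-0.42,0,-0.506,0,0,0],[-0.42,0,-0.506,0,0,0],[-0.42,0,-0.506,0,0,0],[-0.42,0,-0.506,0,0,0],[-0.42,0,-0.506,0,0,0],[-0.42,0,-0.506,0,0,0],[-0.42,0,-0.506,0,0,0]]]' >/dev/null
python3 -m pendant '[[[0,0,-1,0,0.0167,0],[0,0,-0.8,0,0.0167,0],[0,0,-0.6,0,0.0167,0],[0,0,0,0,0.0167,0],[0,0,0,0,0.0167,0],[0,0,0,0,0.0167,0],[0,0,0,0,0.0167,0]]]' 1
python3 - <<'E'
from h import *
c=cap('top'); a=cap('scene','s4.png')
P=onz(c,*z1(455,123),.072); d=P-O; print('pot',P,d@U,d@N,'scene lid px',proj(a,P),'mag lid px',proj(a,D(0,0,.124)))
s=env.state(); R=s['ee_rot']; p=s['tool_pos']
print(p,'unrot',rot(R,RD),'go',tr(R,[P[0]-p[0],P[1]-p[1],.35-p[2]]))
E
```

```text
time: 12.43
tool_pos: [0.3352, 0.3675, 0.3487]
ee_rot: [[-0.681, 0.732, -0.003], [0.732, 0.681, 0.004], [0.005, 0.001, -1.0]]
contact_force: [-0.0, 0.5, -1.1]
width: 0.975
finger_force: 0.0
pot [0.61476157 0.06732485 0.072     ] 0.10501662742117296 0.0005573425839253965 scene lid px [368.64477537 297.42825883] mag lid px [375.91940858 245.25429182]
[0.33629512 0.36647121 0.34830981] unrot [-0.     -0.0002 -0.0001] go [-16.348   0.057  -0.087]
```

View pics/s4.png

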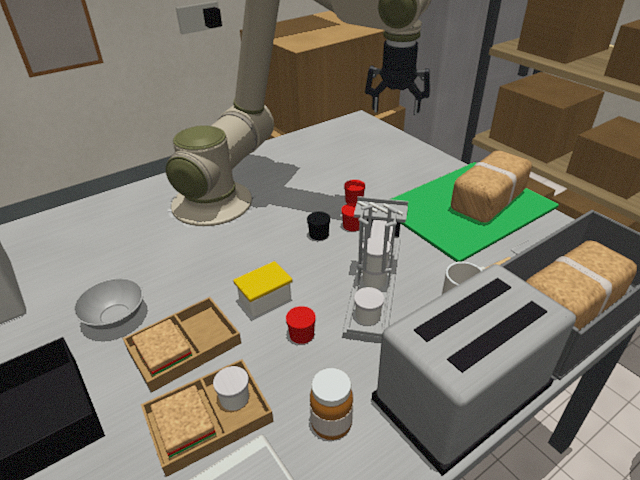

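The scene view shows the pot upright at (369,297), which agrees with the top-view estimate. I'll travel over it and down.

```bash
python3 -m pendant '[[[-0.82,0,0,0,0,0],[-0.82,0,0,0,0,0],[-0.82,0,0,0,0,0],[-0.82,0,0,0,0,0],[-0.82,0,0,0,0,0],[-0.82,0,0,0,0,0],[-0.82,0,0,0,0,0],[-0.82,0,0,0,0,0],[-0.82,0,0,0,0,0],[-0.82,0,0,0,0,0]]]' >/dev/null
python3 -m pendant '[[[-0.82,0,0,0,0,0],[-0.82,0,0,0,0,0],[-0.82,0,0,0,0,0],[-0.82,0,0,0,0,0],[-0.82,0,0,0,0,0],[-0.82,0,0,0,0,0],[-0.82,0,0,0,0,0],[-0.82,0,0,0,0,0],[-0.82,0,0,0,0,0],[-0.8,0.06,0,0,0,0],[0,0,0,0,0,0]]]'
python3 - <<'E'
from h import *
s=env.state(); R=s['ee_rot']; p=s['tool_pos']
print(p,'rot',rot(R,RD),'down',tr(R,[.6148-p[0],.0673-p[1],.108-p[2]]))
E
```

```text
time: 14.28
tool_pos: [0.617, 0.0665, 0.347]
ee_rot: [[-0.679, 0.734, -0.001], [0.734, 0.679, -0.004], [-0.002, -0.004, -1.0]]
contact_force: [-0.0, 0.3, -0.2]
width: 1.002
finger_force: 0.0
[0.61698917 0.06647069 0.34697936] rot [-0.0006  0.0003 -0.0002] down [ 1.040e-01 -7.000e-03  9.559e+00]
```

```bash
python3 -m pendant '[[[0.05,0,0.9,0,0,0],[0.05,0,0.9,0,0,0],[0,0,0.9,0,0,0],[0,0,0.9,0,0,0],[0,0,0.9,0,0,0],[0,0,0.9,0,0,0],[0,0,0.9,0,0,0],[0,0,0.9,0,0,0],[0,0,0.8,0,0,0],[0,0,0.8,0,0,0],[0,0,0.76,0,0,0],[0,0,0,0,0,0]]]'
python3 -m pendant '[[[0,0,0,0,0,0],[0,0,0,0,0,0],[0,0,0,0,0,0],[0,0,0,0,0,0],[0,0,0,0,0,0],[0,0,0,0,0,0],[0,0,0,0,0,0],[0,0,0,0,0,0]]]' -1 30
python3 - <<'E'
from h import *
cap('scene','s5.png'); c=cap('top'); p=env.state()['tool_pos']
cv2.imwrite('pics/s5.png',cv2.resize(cv2.imread('pics/s5.png')[170:350,270:470],None,fx=3,fy=3))
E
```

```text
time: 15.28
tool_pos: [0.6117, 0.0713, 0.1057]
ee_rot: [[-0.682, 0.731, -0.007], [0.731, 0.682, -0.002], [0.004, -0.006, -1.0]]
contact_force: [-0.9, 1.3, -0.2]
width: 0.998
finger_force: 0.0
time: 15.95
tool_pos: [0.6138, 0.0703, 0.1108]
ee_rot: [[-0.681, 0.732, 0.002], [0.732, 0.681, -0.0], [-0.002, 0.001, -1.0]]
contact_force: [-2.7, -0.6, 6.8]
width: 0.691
finger_force: 33.0
```

View pics/s5.png

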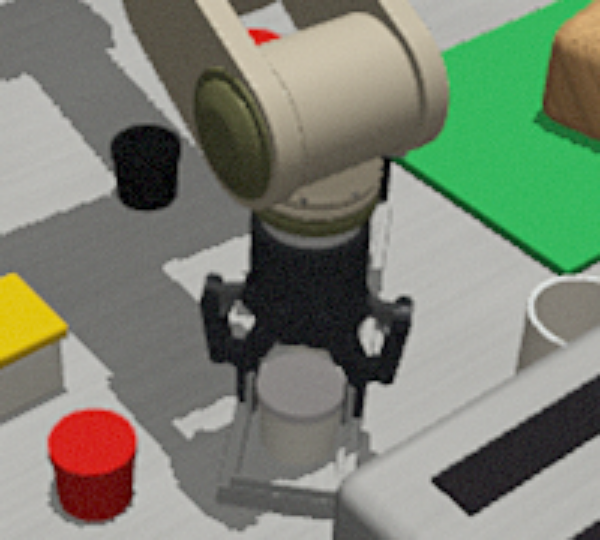

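The pot is held between the pads (width 0.69, 33 N). Lifting now.

```bash
python3 -m pendant '[[[0,0,-0.2,0,0,0],[0,0,-0.4,0,0,0],[0,0,-0.6,0,0,0],[0,0,-0.6,0,0,0],[0,0,-0.6,0,0,0],[0,0,-0.6,0,0,0],[0,0,-0.6,0,0,0],[0,0,-0.6,0,0,0],[0,0,-0.6,0,0,0],[0,0,-0.6,0,0,0],[0,0,-0.4,0,0,0],[0,0,-0.2,0,0,0]]]'
python3 - <<'E'
from h import *
s=env.state(); R=s['ee_rot']; p=s['tool_pos']; a=np.radians(1.3); RT=att(np.array([np.cos(a),np.sin(a),0]),-Z)
print(p,'rot',rot(R,RT),'go after rot',tr(RT,[.4428-p[0],-.216-p[1],.26-p[2]]),'go before',tr(R,[.4428-p[0],-.216-p[1],.26-p[2]]))
E
```

```text
time: 17.05
tool_pos: [0.6138, 0.0703, 0.2615]
ee_rot: [[-0.681, 0.732, 0.003], [0.732, 0.681, -0.0], [-0.002, 0.002, -1.0]]
contact_force: [0.4, 0.1, -0.3]
width: 0.693
finger_force: 32.6
[0.61384463 0.07032808 0.26149335] rot [0.0005 0.0002 0.1156] go after rot [-11.295  -7.1     0.06 ] go before [ -3.732 -12.809   0.041]
```

```bash
python3 -m pendant '[[[-0.1,-0.35,0,0,0,0],[-0.207,-0.712,0,0,0,0],[-0.207,-0.712,0,0,0,0],[-0.207,-0.712,0,0,0,0],[-0.207,-0.712,0,0,0,0],[-0.207,-0.712,0,0,0,0],[-0.207,-0.712,0,0,0,0],[-0.207,-0.712,0,0,0,0],[-0.207,-0.712,0,0,0,0],[-0.207,-0.712,0,0,0,0]]]' >/dev/null
python3 -m pendant '[[[-0.207,-0.712,0,0,0,0],[-0.207,-0.712,0,0,0,0],[-0.207,-0.712,0,0,0,0],[-0.207,-0.712,0,0,0,0],[-0.207,-0.712,0,0,0,0],[-0.207,-0.712,0,0,0,0],[-0.207,-0.712,0,0,0,0],[-0.207,-0.712,0,0,0,0],[-0.1,-0.35,0,0,0,0]]]'
python3 -m pendant '[[[0,0,0,0,0,0.0145],[0,0,0,0,0,0.0145],[0,0,0,0,0,0.0145],[0,0,0,0,0,0.0145],[0,0,0,0,0,0.0145],[0,0,0,0,0,0.0145],[0,0,0,0,0,0.0145],[0,0,0,0,0,0.0145],[0,0,0,0,0,0],[0,0,0,0,0,0]]]'
python3 - <<'E'
from h import *
s=env.state(); R=s['ee_rot']; p=s['tool_pos']; a=np.radians(1.3); RT=att(np.array([np.cos(a),np.sin(a),0]),-Z)
print(p,'rot',rot(R,RT),'down',tr(RT,[.4428-p[0],-.216-p[1],.096-p[2]]))
c=cap('scene'); cv2.imwrite('pics/s6.png',cv2.resize(c['pixels'][180:430,90:330,::-1],None,fx=2.4,fy=2.4))
E
```

```text
time: 18.63
tool_pos: [0.441, -0.2171, 0.2586]
ee_rot: [[-0.68, 0.734, -0.001], [0.734, 0.68, 0.001], [0.001, -0.001, -1.0]]
contact_force: [-0.3, 0.4, -2.0]
width: 0.695
finger_force: 32.6
time: 19.47
tool_pos: [0.4422, -0.2156, 0.2589]
ee_rot: [[-0.023, 1.0, -0.001], [1.0, 0.023, 0.001], [0.001, -0.001, -1.0]]
contact_force: [0.9, 0.8, -0.8]
width: 0.695
finger_force: 32.4
[ 0.44221516 -0.2155569   0.25892707] rot [-0.0001 -0.0001 -0.    ] down [-0.018  0.023  6.517]
```

View pics/s6.png

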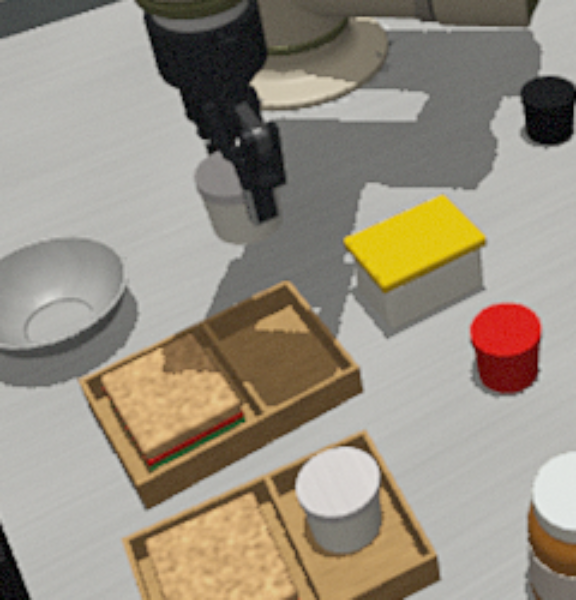

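The pot hangs upright in the gripper above the empty pocket. I'll check its actual offset against a projection.

```bash
python3 - <<'E'
from h import *
c=cap('scene'); p=env.state()['tool_pos']
t=np.linspace(0,6.283,73)
for z in(p[2]-.091,p[2]-.091+.052):
    q=np.array([proj(c,[p[0]+.03*np.cos(a),p[1]+.03*np.sin(a),z]) for a in t]); q=(q-[90,180])*2.4
    print('x',q[:,0].min(),q[:,0].max(),'y',q[:,1].min(),q[:,1].max())
T=[[.5056,-.1715],[.3783,-.1746]]
print([(proj(c,[*k,.032])-[90,180])*2.4 for k in T], (proj(c,[.4428,-.216,.004])-[90,180])*2.4)
E
```

```text
x 209.09587823342375 288.1857853666063 y 195.3346978198064 247.04807468473035
x 194.77771620622403 276.9637700219283 y 143.6867767442717 194.53106984516853
[array([359.9683511 , 362.87765951]), array([289.87326684, 277.50933686])] [283.50364113 363.41990591]
```

Agrees within about 3 mm. I'm descending into the pocket.

```bash
python3 -m pendant '[[[0,0,0.6,0,0,0],[-0.01,0.01,0.6,0,0,0],[-0.01,0.01,0.6,0,0,0],[0,0,0.6,0,0,0],[0,0,0.6,0,0,0],[0,0,0.6,0,0,0],[0,0,0.6,0,0,0],[0,0,0.6,0,0,0],[0,0,0.6,0,0,0],[0,0,0.4,0,0,0],[0,0,0.4,0,0,0],[0,0,0,0,0,0]]]'
python3 -m pendant '[[[0,0,0.12,0,0,0],[0,0,0.08,0,0,0],[0,0,0.06,0,0,0],[0,0,0.04,0,0,0],[0,0,0,0,0,0]]]'
```

```text
time: 20.57
tool_pos: [0.4424, -0.2159, 0.1027]
ee_rot: [[-0.021, 1.0, -0.002], [1.0, 0.021, 0.002], [0.002, -0.002, -1.0]]
contact_force: [0.7, 0.6, -1.0]
width: 0.689
finger_force: 32.7
time: 20.98
tool_pos: [0.443, -0.2162, 0.0969]
ee_rot: [[-0.02, 1.0, 0.0], [1.0, 0.02, -0.0], [-0.0, 0.0, -1.0]]
contact_force: [1.0, -0.4, -1.6]
width: 0.692
finger_force: 32.7
```

```bash
python3 -m pendant '[[[0,0,0.04,0,0,0],[0,0,0.04,0,0,0],[0,0,0,0,0,0]]]'
python3 -m pendant '[[[0,0,0.04,0,0,0],[0,0,0,0,0,0]]]'
```

```text
time: 21.23
tool_pos: [0.443, -0.2162, 0.0949]
ee_rot: [[-0.02, 1.0, 0.0], [1.0, 0.02, -0.0], [-0.0, 0.0, -1.0]]
contact_force: [-0.2, 0.0, -0.7]
width: 0.694
finger_force: 32.7
time: 21.4
tool_pos: [0.443, -0.2162, 0.0948]
ee_rot: [[-0.02, 1.0, 0.001], [1.0, 0.02, -0.001], [-0.001, 0.001, -1.0]]
contact_force: [-2.7, 2.5, 12.2]
width: 0.69
finger_force: 34.0
```

It has landed on the floor. Releasing with a partial opening to stay clear of the walls.

```bash
python3 -m pendant '[[[0,0,-0.03,0,0,0],[0,0,0,0,0,0],[0,0,0,0,0,0],[0,0,0,0,0,0],[0,0,0,0,0,0]]]' 0.72
python3 -m pendant '[[[0,0,-0.1,0,0,0],[0,0,-0.2,0,0,0],[0,0,-0.3,0,0,0],[0,0,-0.5,0,0,0],[0,0,-0.6,0,0,0],[0,0,-0.7,0,0,0],[0,0,-0.7,0,0,0],[0,0,-0.7,0,0,0],[0,0,-0.7,0,0,0],[0,0,-0.7,0,0,0],[0,0,-0.6,0,0,0],[0,0,-0.3,0,0,0]]]'
python3 -m pendant '[[[0.5,0,-0.7,0,0,0],[0.5,0,-0.7,0,0,0],[0.5,0,-0.5,0,0,0],[0,0,0,0,0,0],[0,0,0,0,0,0]]]'
python3 - <<'E'
from h import *
c=cap('scene'); cv2.imwrite('pics/s7.png',cv2.resize(c['pixels'][180:430,90:420,::-1],None,fx=2.2,fy=2.2))
E
```

```text
time: 21.82
tool_pos: [0.4429, -0.2162, 0.0944]
ee_rot: [[-0.02, 1.0, -0.0], [1.0, 0.02, 0.0], [0.0, -0.0, -1.0]]
contact_force: [-0.1, 0.7, -0.1]
width: 0.858
finger_force: 0.0
time: 22.82
tool_pos: [0.4431, -0.2163, 0.2495]
ee_rot: [[-0.02, 1.0, 0.003], [1.0, 0.02, -0.002], [-0.002, 0.003, -1.0]]
contact_force: [0.5, -0.5, -0.5]
width: 0.861
finger_force: 0.0
time: 23.23
tool_pos: [0.4421, -0.1786, 0.2947]
ee_rot: [[-0.021, 1.0, 0.001], [1.0, 0.021, -0.001], [-0.001, 0.001, -1.0]]
contact_force: [-0.3, -0.1, -0.4]
width: 0.858
finger_force: 0.0
```

View pics/s7.png

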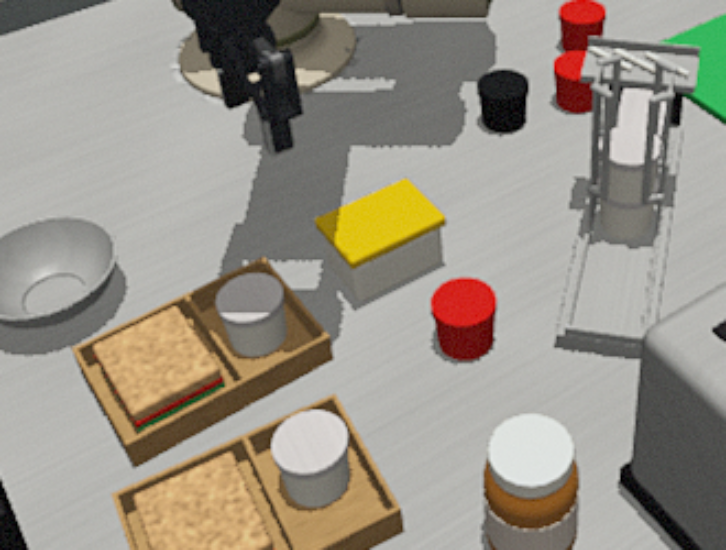

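The pot stands upright in the pocket at crop (250,315). The tray has not moved, the channel is empty and the other pots remain in the magazine. Handing in.

```bash
python3 -c "
from station import env
print(env.job_done())"
```

```text
the job is handed in; nothing more can be done
None
```

I dispensed one pot, let the slide spring back fully, and stood that pot upright in the tray's empty pocket. The job was handed in with about 23 s on the robot's clock; I got no verdict back.

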